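Load a sample tube into the tube rotator

TASK

Load the sample tube lying on the desk into the free clip of the tube rotator: press it straight down past the clip's sprung jaw until it sits fully home in both forks, roughly centred lengthwise, with the jaw snapped shut over it. Leave the tube that is already loaded, the two white bottles and the bench timer where they are.

Things in the scene. Friction and masses are not known exactly. Their poses are not given: they have to be found in the camera images.
- sample_tube: The loose tube to load: capped plastic sample tube, clear with a pale sample, 138 mm long, 18.8 mm in diameter (cap alike), about 16 g. Lies flat on the open desk to the left of the rotator, axis level 9.4 mm above the desk, and rolls if nudged. Origin at the middle of its conical end, z axis along the tube toward the cap.
- tube_mid (a point): Middle of the sample tube, on its axis, 69 mm from either end; axes as sample_tube.
- rotator: Small white bench tube rotator, fixed: base 326 x 150 mm; level aluminium paddle 118 x 190 mm (does not turn), its top 113 mm above the desk; motor housing 132 mm high at -y, bearing post 121 mm high at +y. Origin mid underside; z up, x away from the robot at yaw 0. Two alike clips stand on the paddle 96 mm apart along y; one is free, one holds a tube; which is which varies.
- free_clip: The free clip, fixed on the paddle. Origin mid foot, on the paddle; x along the tube it holds, y across, z up. Two grey forks, each 10 mm wide, centred 31 mm either side of the middle along x: 52 mm clear between them for fingers down to 17 mm above the foot. Each has a prong at -y (face 10.8 mm from the axis, 20 mm above the seat, then flared outward to 31 mm) and a low one at +y (up to axis height).
- free_seat (a point): Where the middle of a seated tube lies in the free clip: on the tube axis, midway between the forks, 30 mm above the clip's foot (143 mm above the desk). Axes as free_clip: the tube lies along x, cap at either end, and rests with its axis within about 1 mm of this point.
- free_jaw (a joint): Angle of the free clip's sprung steel jaw: 0 shut, grows as it swings out to the clip's +y, stop at 0.6 rad. Hinged at the foot at +y; two arms 42 mm either side of the middle (outside the forks) end in noses with sloped tops. A tube pressed down meets the slopes 24 mm above its seat, swings the jaw to about 0.2 rad, passes the noses at about 11 mm, and the jaw springs back to 0 as it seats. Takes about 13 N.
- free_nose (a point): Point between the two nose tips of the free clip's jaw, moves with it. Shut, it overhangs the seat: 3 mm to +y of the seat point and 12 mm above it; the noses' sloped tops rise from there to 27 mm above the seat, 14 mm to +y.
- loaded_tube: The tube already loaded in the other clip, alike: capped plastic sample tube, clear with a pale sample, 138 mm long, 18.8 mm in diameter (cap alike), about 16 g. Origin at the middle of its conical end, z axis toward the cap. To be left alone.
- loaded_mid (a point): Middle of the loaded tube, on its axis.
- reagent_b: White reagent bottle with a blue screw cap, 58 mm diameter, 123 mm high, loose, stands behind the work. Origin at the middle of its underside, z up. To be left alone.
- wash_bottle: White wash bottle with a red spout, 223 mm high, 73 x 122 mm with spout, loose, stands behind the work. Origin at the middle of its underside. To be left alone.
- timer: Small white bench timer, 58 x 62 x 58 mm, loose, stands behind the work. Origin at the middle of its underside. To be left alone.
Not all that is in view belongs to the job. Leave any orange look-alike of the sample_tube alone.

How it is judged (in metres and radians):
On the way:
1. the tube, lying over the free clip's mouth, pushes the jaw aside (value of joint free_jaw above 0.1 rad and horizontal distance between tube_mid and free_seat below 0.02 m and z of tube_mid in the frame of free_seat above 0.003 m and angle between the z axis of sample_tube and the x axis of free_seat, either way round below 0.25 rad).
At the end, for the whole second after the job is handed in: The sample tube rests in both forks of the free clip, its middle within 15 mm of the seat point lengthwise and 4 mm across and in height, in line with the clip to 0.08 rad, with the jaw sprung shut over it (below 0.06 rad) (x of tube_mid in the frame of free_seat between -0.015 and 0.015 m and y of tube_mid in the frame of free_seat between -0.004 and 0.004 m and z of tube_mid in the frame of free_seat between -0.004 and 0.004 m and angle between the z axis of sample_tube and the x axis of free_seat, either way round below 0.08 rad and value of joint free_jaw below 0.06 rad and linear speed of sample_tube below 0.02 m/s); the robot touches nothing.
It fails at once if the tube already loaded is shifted more than 10 mm (distance of loaded_mid from where it was at the start of the episode above 0.01 m).
It fails at once if a bottle or the timer is shifted more than 20 mm (distance of any of reagent_b, wash_bottle, timer from where it was at the start of the episode above 0.02 m).
It also fails if it takes over 45 s, if anything falls off the work surface, if the arm or the gripper's body presses on something with over 40 N, if the wrist force passes 120 N, or if a joint passes its speed limit or range.

ROBOT

A 6-joint arm with a two-finger parallel gripper is mounted at the origin on a cart in front of the work surface, level with it; the furniture and walls round the work are solid. World frame = base frame: x ahead of the robot, y to its left, z up, the work surface at z = 0. Lengths are in mm, angles in rad, forces in N, time in s.
With the tool pointing down it reaches from about 350 to 725 mm from the base axis. Payload 4.3 kg.
Tool frame: the origin (TCP) lies between the finger pads; the fingertips stand 19 mm ahead of it and the grasp point (between the pads) is the TCP (arm.nose_length is the z of the fingertips in the tool frame, in mm); z points along the fingers, y is the line along which they close (so a half turn about z gives the same grasp; the last joint's range is limited). The gripper opens to 85 mm and grips with 20 to 120 N. Pads are 22 mm wide; open, the fingers measure 114 mm over their backs; the gripper's body (76 mm by 85 mm) begins 54 mm behind the grasp point. The pads swing forward as they close: fully open they stand 13 mm farther back than shut.
Start: joints at [1.156, 0.377, 0.081, 1.274, 0, 1.46], TCP at [172.565, 548.531, 250.329] pointing down, gripper open.
Joint ranges: [-2.72, 2.72], [-0.84, 1.66], [-1.02, 1.22], [-1.77, 2.12], [-1.37, 1.28], [-3.14, 3.14]. Speed limits (rad/s): [2.57, 2.57, 3.14, 3.14, 3.14, 3.14].

INTERFACE

Orientations are given as a unit quaternion [x, y, z, w].
In Python, from workcell import arm gives the robot as it stands. The module is installed in compiled form; this text tells all that it offers.
- The arm moves only by the tool drive_tool, never from a script. Its argument "deltas" is a list of rows, each an object of numbers: "wx", "wy", "wz": the turn, a rotation vector about the tool's x, y, z in rad; "x", "y", "z": the shift along the tool's x, y, z in cm; "grip": the finger opening in cm, from 0 to 8.54. In form: [{"wx": .., "wy": .., "wz": .., "x": .., "y": .., "z": .., "grip": ..}, ...]. A call has 1 to 8 rows; each row is the pose to reach, as a shift and turn from the pose commanded when the call began, along the tool's axes at that moment; what a row does not reach only later rows make up. A row lasts 1/12 s, in which the tool goes at most 41.7 mm and 7.16 degrees, less where a joint would pass 70% of its speed; a pose out of reach is approached as far as the arm can. A call with a gripper value outside its range is refused whole. The fingers move at their own pace and stop on an object; "grip_force" is the grip in N (left out, the last holds). Time passes only in rows, so rows that repeat a pose let the fingers close. It gives the time, the measured TCP pose, the force, the opening and the grip force at its end, in the units of the state.
- arm.read_state(): the state, without advancing time (a new reading comes with each control period).
- arm.camera(name): name is "side" or "top" or "wrist"; returns the picture (420x560x3 uint8, red, green, blue); there is no depth.
- arm.camera_params(name): a dict with "vertical_fov" (degrees; the focal length in pixels is half the picture's height over the tangent of half this angle, whatever the lens; pixels are square), "cx", "cy" (the principal point, pixels), "rvec" (rotation vector, rad) and "tvec" (3), from world to camera coordinates, as OpenCV has them. Camera axes: x right, y down, z forward; pixel columns grow to the right and rows downward; lengths in mm; the calibration is good to about 2 mm. A picture is of the moment at which its call begins: read the wrist's pose just before it. camera_params takes no time and is no camera call; for the wrist camera it gives the pose at the moment of the call.
- arm.hand_in(): hands the job in; it is judged then, once.
Trained networks look in the newest picture that a camera, given by its name, has taken for a name from the list of things; names that differ only in an ending like _2 or _b are one class to them, and where a whole thing is asked for, a point or a joint stands for the part that bears it (a point fixed in the world has none). Each returns a list of dicts, best first, with "score" (0 to 1); they miss things now and then, are a little off and sometimes report something else, mostly with a low value. They report only what shows in the picture. A call takes as long as a camera call. They do not tell look-alikes from the thing itself.
- arm.cut_out(camera, query): "region" (420x560 bool, what is visible of it).
- arm.tip_of(camera, query): "point" ([x, y, z] in mm, in world coordinates, good to about 4 mm: a listed point, or the origin of a listed thing).
The state is a dict: "t": time; "joint_positions": joint angles; "joint_velocities": joint speeds; "joint_efforts": joint torques, N m; "ee_pos": TCP position; "orientation": TCP orientation; "force": force on the tool from outside, world axes, zero at the start; "wrist_torque": the same for the moment, N m; "opening": opening from 0.0 (shut) to 1.0 (fully open); "grip_force": force on a finger pad.
Only numpy, scipy, OpenCV 4.12 (cv2) and the standard library are available. Lean on these libraries where they do the work, as an engineer would, in place of code of your own. Each camera call takes 0.05 s, during which the arm holds its last target. There are 200 camera calls.

## Working session

There is one attempt and no reset: what is moved stays moved. The work goes in short steps, Python scripts to look and compute and a tool call to move; the robot and the scene stay as the last step left them, time stands still between calls to the robot, and variables do not carry over. Pictures are saved under pics/ and viewed, at most 10 in all, crops included, and the job is handed in when it is done.

Besides the shell and the picture viewer there is one more tool, called after "Call:" as name(argument=value, ...) on one line, values as JSON. drive_tool: Moves the arm, as the interface text tells. Its arguments: {"type":"object","properties":{"deltas":{"type":"array"},"grip_force":{"type":"number"}},"required":["deltas"]}

```bash
mkdir -p pics; python3 - <<'E'
from workcell import arm
import cv2,numpy as np
s=arm.read_state();print(s['ee_pos'],s['orientation'],s['t'],s['opening'])
ims=[]
for c in("side","top"):
    im=arm.camera(c);cv2.imwrite(f'pics/{c}0.png',im[:,:,::-1])
    for q in("sample_tube","tube_mid","free_clip","free_seat","free_nose","loaded_tube","loaded_mid","rotator"):
        print(c,q,[(np.round(d['point']).tolist(),round(d['score'],2)) for d in arm.tip_of(c,q)[:4]])
print(arm.read_state()['t'],arm.nose_length)
E
```

```text
[172.28601125 547.94874584 249.34543283] [ 1.51804137e-01  9.88410070e-01 -9.77364243e-04 -2.85002423e-04] 0.0 1.0026710300943844
side sample_tube [([473.0, 331.0, 8.0], 0.77), ([527.0, 212.0, 6.0], 0.54)]
side tube_mid [([541.0, 309.0, 14.0], 0.77), ([490.0, 153.0, 6.0], 0.49)]
side free_clip []
side free_seat []
side free_nose []
side loaded_tube [([483.0, -98.0, 144.0], 0.96), ([714.0, 156.0, 2.0], 0.54)]
side loaded_mid [([549.0, -92.0, 145.0], 0.58)]
side rotator []
top sample_tube [([524.0, 213.0, 10.0], 0.78), ([471.0, 328.0, 12.0], 0.76)]
top tube_mid [([489.0, 152.0, 11.0], 0.73), ([543.0, 306.0, 11.0], 0.59)]
top free_clip []
top free_seat [([564.0, -190.0, 144.0], 0.62)]
top free_nose [([563.0, -182.0, 154.0], 0.51)]
top loaded_tube [([481.0, -99.0, 143.0], 0.84), ([551.0, -94.0, 143.0], 0.19)]
top loaded_mid [([553.0, -96.0, 142.0], 0.62)]
top rotator [([560.0, -122.0, -3.0], 0.96)]
0.9 19.0
```

View pics/top0.png

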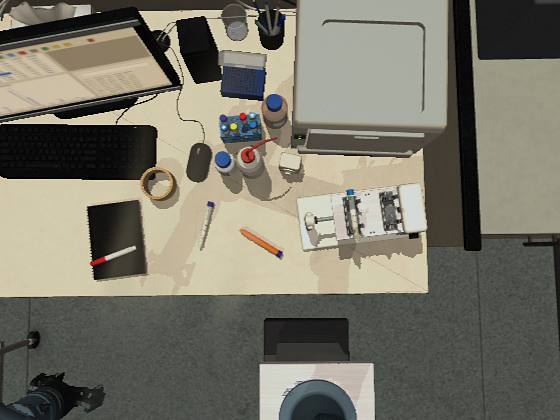

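View pics/side0.png

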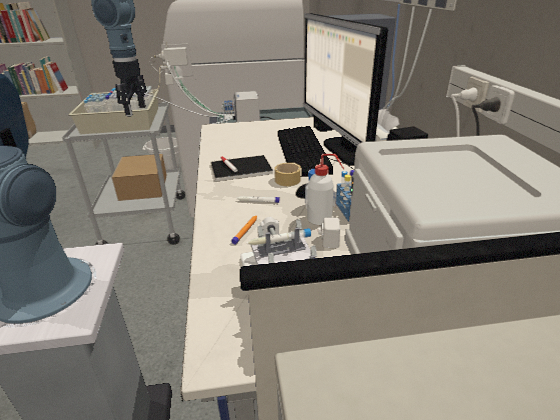

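The candidates for the loose tube are a clear one at top (207,225), an orange one at (262,243) and a red/white marker on the notebook at (113,256). The clear one fits, and the orange one is the look-alike. The free clip is near top (390,212), and the loaded tube is at (350,215). I'll confirm the choice in one enlarged crop.

```bash
cat > h.py <<'E'
from workcell import arm
import numpy as np, cv2
from scipy.spatial.transform import Rotation as R
def cam(c):
    p=arm.camera_params(c);f=210/np.tan(np.radians(p['vertical_fov'])/2)
    return f,p['cx'],p['cy'],R.from_rotvec(np.ravel(p['rvec'])).as_matrix(),np.ravel(p['tvec'])
def back(c,uv,z,P=None):
    f,cx,cy,M,t=P or cam(c);uv=np.atleast_2d(uv).astype(float)
    d=np.c_[(uv[:,0]-cx)/f,(uv[:,1]-cy)/f,np.ones(len(uv))]@M
    o=-M.T@t
    return o+d*((z-o[2])/d[:,2])[:,None]
def proj(c,X,P=None):
    f,cx,cy,M,t=P or cam(c);Y=np.atleast_2d(X)@M.T+t
    return Y[:,:2]/Y[:,2:]*f+[cx,cy]
def plan(pos,yaw):
    """delta in tool axes (cm, rad): tool down, closing line across a tube lying at yaw; mod half turn"""
    s=arm.read_state();C=R.from_quat(s['orientation']);p=np.array(s['ee_pos'])
    best=None
    for k in(0,np.pi):
        T=R.from_euler('z',yaw+k)*R.from_euler('x',np.pi)
        w=(C.inv()*T).as_rotvec()
        if best is None or np.linalg.norm(w)<np.linalg.norm(best):best=w
    d=C.inv().apply(np.array(pos)-p)/10
    print('t',s['t'],'pos',p.round(1),'xyz cm',d.round(2),'w',best.round(3))
def region(c,q,near,z):
    """axis centre/yaw/length of the cut-out nearest to 'near', on the plane z"""
    out=None
    P=cam(c)
    for r in arm.cut_out(c,q):
        v,u=np.nonzero(r['region']);X=back(c,np.c_[u,v],z,P)[:,:2]
        (cx,cy),(w,h),a=cv2.minAreaRect(X.astype(np.float32))
        m=X.mean(0);e=np.linalg.eigh(np.cov((X-m).T))[1][:,1];e=e*np.sign(e[0])
        print(c,q,round(r['score'],2),'mean',m.round(1),'rect',round(cx,1),round(cy,1),round(w),round(h),'yaw',np.arctan2(e[1],e[0]).round(3))
E
python3 - <<'E'
from h import *
im=arm.camera('top')
region('top','sample_tube',0,9.4); region('top','loaded_tube',0,143)
a=cv2.resize(im[180:270,180:300],None,fx=3.2,fy=3.2,interpolation=2)
b=cv2.resize(im[180:270,290:435],None,fx=2.8,fy=3.2,interpolation=2)
cv2.imwrite('pics/crop1.png',np.hstack([a,b])[:,:,::-1])
plan([543-40,306+10,200],-0.3)
E
```

```text
top sample_tube 0.74 mean [544.  309.5] rect 539.2 309.6 22 138 yaw -0.249
top sample_tube 0.58 mean [487.  150.5] rect 487.1 150.2 132 16 yaw 1.018
top loaded_tube 0.57 mean [552.  -92.2] rect 551.4 -92.5 136 17 yaw 0.105
top loaded_tube 0.46 mean [690.2 235. ] rect 690.9 234.2 69 53 yaw 0.592
t 1.05 pos [172.5 548.5 250.3] xyz cm [-38.5  -12.27   5.03] w [ 0.    -0.    -0.005]
```

View pics/crop1.png

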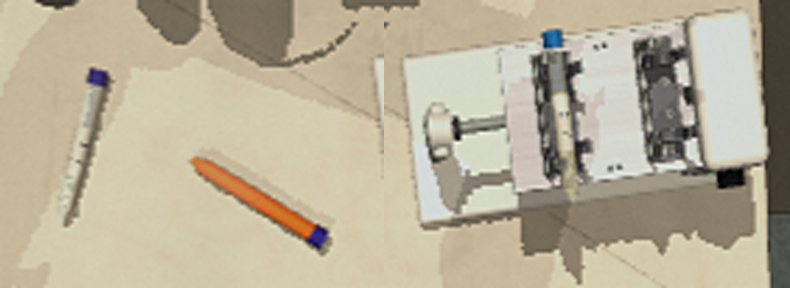

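The crop shows the clear tube with the purple cap at (207,225), which is the one to load. The orange tube is the decoy. In the rotator, the left clip (toward +y) is loaded and the right one is free. I'll move above the tube now.

Call:
drive_tool(deltas=[{"x": -4, "y": -1.3, "z": 0.5}, {"x": -8, "y": -2.6, "z": 1}, {"x": -12, "y": -3.9, "z": 1.5}, {"x": -16, "y": -5.2, "z": 2}, {"x": -20, "y": -6.5, "z": 2.6}, {"x": -24, "y": -7.8, "z": 3.1}, {"x": -28, "y": -9, "z": 3.6}, {"x": -32, "y": -10.3, "z": 4.1}])

```text
schema error: expected keys wx, wy, wz, x, y, z, grip
```

Call:
drive_tool(deltas=[{"x": -3.5, "y": -1, "z": 0.5}, {"x": -6.5, "y": -2, "z": 1}, {"x": -6.5, "y": -2, "z": 1}, {"x": -6.5, "y": -2, "z": 1}, {"x": -6.5, "y": -2, "z": 1}])

```text
schema error: expected keys wx, wy, wz, x, y, z, grip
```

```bash
python3 - <<'E'
from h import *
im=arm.camera('wrist');cv2.imwrite('pics/w1.png',im[:,:,::-1])
region('wrist','sample_tube',0,9.4)
for q in('sample_tube','tube_mid'):print(q,[(np.round(d['point'],1).tolist(),round(d['score'],2)) for d in arm.tip_of('wrist',q)])
M=cam('wrist');print('cam pos',(-M[3].T@M[4]).round(0),'fwd',M[3][2].round(2))
plan([543,308,100],-0.27)
E
```

```text
sample_tube []
tube_mid []
cam pos [ 92. 574. 374.] fwd [ 0.31 -0.1  -0.95]
t 1.25 pos [172.6 548.5 250.3] xyz cm [-42.55 -11.83  15.03] w [ 0.     0.    -0.035]
```

View pics/w1.png

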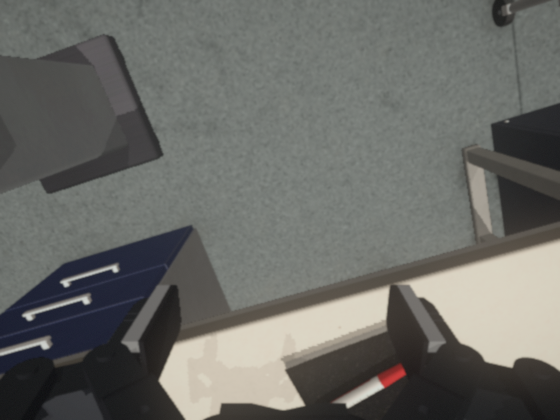

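The keys must all be given in every row, so the arm hasn't moved. The wrist picture is still of the start pose: floor, with the notebook's edge at the bottom.

Call:
drive_tool(deltas=[{"wx": 0, "wy": 0, "wz": 0, "x": -4, "y": -1.3, "z": 0.5, "grip": 8.5}, {"wx": 0, "wy": 0, "wz": 0, "x": -8, "y": -2.6, "z": 1, "grip": 8.5}, {"wx": 0, "wy": 0, "wz": 0, "x": -12, "y": -3.9, "z": 1.5, "grip": 8.5}, {"wx": 0, "wy": 0, "wz": 0, "x": -16, "y": -5.2, "z": 2, "grip": 8.5}, {"wx": 0, "wy": 0, "wz": 0, "x": -20, "y": -6.5, "z": 2.6, "grip": 8.5}, {"wx": 0, "wy": 0, "wz": 0, "x": -24, "y": -7.8, "z": 3.1, "grip": 8.5}, {"wx": 0, "wy": 0, "wz": 0, "x": -28, "y": -9, "z": 3.6, "grip": 8.5}, {"wx": 0, "wy": 0, "wz": 0, "x": -32, "y": -10.3, "z": 4.1, "grip": 8.5}])

```text
t: 1.92
ee_pos: [444.1, 356.0, 209.9]
orientation: [0.152, 0.988, 0.0, 0.0]
force: [0.7, 1.5, -0.1]
opening: 0.994
grip_force: 0.0
```

Call:
drive_tool(deltas=[{"wx": 0, "wy": 0, "wz": 0, "x": -3.5, "y": -1, "z": 0.5, "grip": 8.5}, {"wx": 0, "wy": 0, "wz": 0, "x": -6.5, "y": -2, "z": 1, "grip": 8.5}, {"wx": 0, "wy": 0, "wz": 0, "x": -6.5, "y": -2, "z": 1, "grip": 8.5}, {"wx": 0, "wy": 0, "wz": 0, "x": -6.5, "y": -2, "z": 1, "grip": 8.5}, {"wx": 0, "wy": 0, "wz": 0, "x": -6.5, "y": -2, "z": 1, "grip": 8.5}])

```text
t: 2.33
ee_pos: [498.2, 318.8, 199.9]
orientation: [0.152, 0.988, 0.0, -0.0]
force: [0.2, -0.9, 0.3]
opening: 0.995
grip_force: 0.0
```

```bash
python3 - <<'E'
from h import *
im=arm.camera('wrist');cv2.imwrite('pics/w2.png',im[:,:,::-1])
region('wrist','sample_tube',0,9.4)
for q in('sample_tube','tube_mid'):print(q,[(np.round(d['point'],1).tolist(),round(d['score'],2)) for d in arm.tip_of('wrist',q)])
plan([543,308,100],-0.27)
E
```

```text
wrist sample_tube 0.91 mean [484.5 147.6] rect 485.8 151.2 143 20 yaw 1.019
wrist sample_tube 0.9 mean [539.1 310.5] rect 540.6 310.7 19 144 yaw -0.25
sample_tube [([472.4, 327.2, 12.8], 0.8), ([524.2, 212.9, 10.7], 0.74)]
tube_mid [([541.1, 310.8, 6.4], 0.75), ([490.0, 151.1, 7.6], 0.63)]
t 2.5333 pos [497.7 319.7 200.3] xyz cm [-4.67  0.23 10.03] w [ 0.     0.    -0.033]
```

View pics/w2.png

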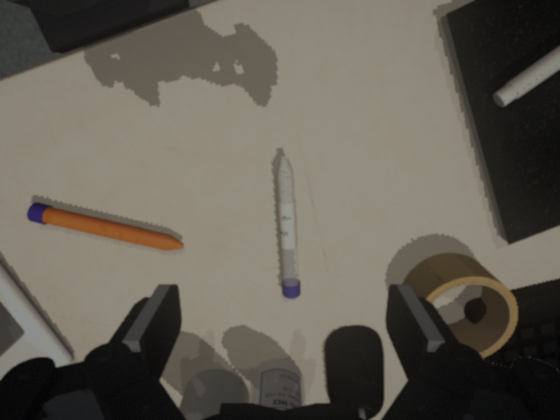

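The picture shows the clear tube from (284,150) to its cap at (291,297), and the orange decoy at the left. Mid is (541,310.5) with yaw -0.25, which agrees with the top camera. I'll descend over it.

Call:
drive_tool(deltas=[{"wx": 0, "wy": 0, "wz": -0.02, "x": -2.2, "y": 0.2, "z": 2, "grip": 8.5}, {"wx": 0, "wy": 0, "wz": -0.055, "x": -4.4, "y": 0.42, "z": 5, "grip": 7}, {"wx": 0, "wy": 0, "wz": -0.055, "x": -4.4, "y": 0.42, "z": 8.5, "grip": 6}, {"wx": 0, "wy": 0, "wz": -0.055, "x": -4.4, "y": 0.42, "z": 12, "grip": 5}, {"wx": 0, "wy": 0, "wz": -0.055, "x": -4.4, "y": 0.42, "z": 14.5, "grip": 5}, {"wx": 0, "wy": 0, "wz": -0.055, "x": -4.4, "y": 0.42, "z": 16.5, "grip": 5}, {"wx": 0, "wy": 0, "wz": -0.055, "x": -4.4, "y": 0.42, "z": 17.9, "grip": 5}, {"wx": 0, "wy": 0, "wz": -0.055, "x": -4.4, "y": 0.42, "z": 17.9, "grip": 5}], grip_force=60)

```text
t: 3.2
ee_pos: [538.4, 309.2, 17.5]
orientation: [0.124, 0.992, -0.002, -0.003]
force: [-0.9, 0.8, -0.9]
opening: 0.587
grip_force: 0.0
```

Call:
drive_tool(deltas=[{"wx": 0, "wy": 0, "wz": 0, "x": 0, "y": 0, "z": 0, "grip": 3}, {"wx": 0, "wy": 0, "wz": 0, "x": 0, "y": 0, "z": 0, "grip": 2.2}, {"wx": 0, "wy": 0, "wz": 0, "x": 0, "y": 0, "z": 0, "grip": 1}, {"wx": 0, "wy": 0, "wz": 0, "x": 0, "y": 0, "z": 0, "grip": 1}, {"wx": 0, "wy": 0, "wz": 0, "x": 0, "y": 0, "z": 0, "grip": 1}, {"wx": 0, "wy": 0, "wz": 0, "x": 0, "y": 0, "z": 0, "grip": 1}, {"wx": 0, "wy": 0, "wz": 0, "x": 0, "y": 0, "z": 0, "grip": 1}, {"wx": 0, "wy": 0, "wz": 0, "x": 0, "y": 0, "z": 0, "grip": 1}])

```text
t: 3.87
ee_pos: [543.1, 310.4, 22.9]
orientation: [0.124, 0.992, 0.001, 0.001]
force: [-0.9, 0.5, 6.9]
opening: 0.191
grip_force: 59.3
```

Call:
drive_tool(deltas=[{"wx": 0, "wy": 0, "wz": 0, "x": 0, "y": 0, "z": -1, "grip": 1}, {"wx": 0, "wy": 0, "wz": 0, "x": 0, "y": 0, "z": -3, "grip": 1}, {"wx": 0, "wy": 0, "wz": 0, "x": 0, "y": 0, "z": -7, "grip": 1}, {"wx": 0, "wy": 0, "wz": 0, "x": 0, "y": 0, "z": -11, "grip": 1}, {"wx": 0, "wy": 0, "wz": 0, "x": 0, "y": 0, "z": -15, "grip": 1}, {"wx": 0, "wy": 0, "wz": 0, "x": 0, "y": 0, "z": -19, "grip": 1}, {"wx": 0, "wy": 0, "wz": 0, "x": 0, "y": 0, "z": -22, "grip": 1}, {"wx": 0, "wy": 0, "wz": 0, "x": 0, "y": 0, "z": -22, "grip": 1}])

```text
t: 4.53
ee_pos: [545.0, 310.8, 250.1]
orientation: [0.125, 0.992, 0.003, 0.006]
force: [0.3, 1.0, 0.1]
opening: 0.189
grip_force: 58.8
```

```bash
python3 - <<'E'
from h import *
im=arm.camera('wrist');cv2.imwrite('pics/w3.png',im[:,:,::-1])
s=arm.read_state();print(s['ee_pos'].round(1),s['opening'],s['grip_force'],s['joint_positions'].round(2))
region('wrist','sample_tube',0,s['ee_pos'][2]-12)
for q in('sample_tube','tube_mid'):print(q,[(np.round(d['point'],1).tolist(),round(d['score'],2)) for d in arm.tip_of('wrist',q)])
plan([540,-90,260],0.1)
E
```

```text
[544.2 310.4 246.5] 0.1930123842108508 58.813753724098206 [ 0.42  0.48  0.23  1.31 -0.    0.67]
wrist sample_tube 0.86 mean [469.6 262.3] rect 470.3 263.6 53 7 yaw 1.017
wrist sample_tube 0.8 mean [532.7 313.2] rect 539.5 312.1 18 138 yaw -0.251
sample_tube [([474.2, 329.2, 239.9], 0.76), ([522.7, 211.5, 12.4], 0.57)]
tube_mid [([540.6, 312.2, 231.4], 0.96), ([488.5, 149.1, 5.8], 0.56)]
t 4.7333 pos [541.2 309.2 240. ] xyz cm [ -9.75 -38.71  -1.97] w [-0.001 -0.002 -0.35 ]
```

View pics/w3.png

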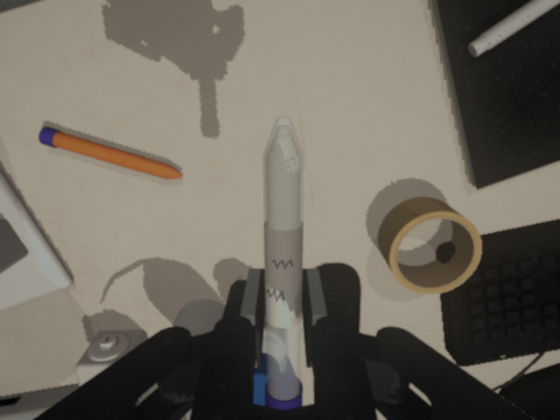

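The tube is held level and central: its tip is at (284,120), its cap at (284,395), and the fingers are near its middle. I'll carry it over to look at the free clip.

Call:
drive_tool(deltas=[{"wx": 0, "wy": 0, "wz": -0.04, "x": -0.5, "y": -3, "z": -1, "grip": 1}, {"wx": 0, "wy": 0, "wz": -0.08, "x": -1, "y": -6.5, "z": -2, "grip": 1}, {"wx": 0, "wy": 0, "wz": -0.12, "x": -1.6, "y": -10, "z": -3, "grip": 1}, {"wx": 0, "wy": 0, "wz": -0.16, "x": -2.2, "y": -13.5, "z": -3, "grip": 1}, {"wx": 0, "wy": 0, "wz": -0.2, "x": -2.8, "y": -17.5, "z": -3, "grip": 1}, {"wx": 0, "wy": 0, "wz": -0.25, "x": -3.4, "y": -21.5, "z": -3, "grip": 1}, {"wx": 0, "wy": 0, "wz": -0.3, "x": -4, "y": -25, "z": -3, "grip": 1}, {"wx": 0, "wy": 0, "wz": -0.35, "x": -4.6, "y": -29, "z": -3, "grip": 1}])

```text
t: 5.4
ee_pos: [512.9, 15.9, 268.8]
orientation: [-0.052, 0.999, 0.0, -0.002]
force: [-0.2, 0.2, 0.4]
opening: 0.19
grip_force: 58.9
```

```bash
python3 -c "
from h import *
plan([500,-130,270],0.1)"
```

```text
t 5.4 pos [512.9  15.9 268.8] xyz cm [  2.79 -14.38  -0.12] w [ 0.001 -0.004  0.003]
```

Call:
drive_tool(deltas=[{"wx": 0, "wy": 0, "wz": 0, "x": 0.7, "y": -3.5, "z": 0, "grip": 1}, {"wx": 0, "wy": 0, "wz": 0, "x": 1.4, "y": -7, "z": 0, "grip": 1}, {"wx": 0, "wy": 0, "wz": 0, "x": 2, "y": -10.5, "z": 0, "grip": 1}, {"wx": 0, "wy": 0, "wz": 0, "x": 2.6, "y": -13, "z": 0, "grip": 1}, {"wx": 0, "wy": 0, "wz": 0, "x": 2.6, "y": -13, "z": 0, "grip": 1}, {"wx": 0, "wy": 0, "wz": 0, "x": 2.6, "y": -13, "z": 0, "grip": 1}])

```text
t: 5.9
ee_pos: [500.5, -115.5, 269.0]
orientation: [-0.049, 0.999, 0.001, -0.002]
force: [0.2, -0.5, -0.5]
opening: 0.189
grip_force: 58.9
```

```bash
python3 - <<'E'
from h import *
im=arm.camera('wrist');cv2.imwrite('pics/w4.png',im[:,:,::-1])
P=cam('wrist');s=arm.read_state();print(s['ee_pos'].round(1))
for q in('free_seat','free_nose','free_clip','loaded_mid','loaded_tube','rotator','sample_tube','tube_mid'):print(q,[(np.round(d['point'],1).tolist(),round(d['score'],2),proj('wrist',d['point'],P).round().tolist()) for d in arm.tip_of('wrist',q)[:3]])
region('wrist','loaded_tube',0,143);region('wrist','free_clip',0,143);region('wrist','rotator',0,0)
plan([560,-190,230],0.1)
E
```

```text
[ 500.8 -114.5  269.3]
free_seat [([563.1, -188.3, 143.6], 0.59, [[180.0, 278.0]]), ([497.4, -114.8, 254.1], 0.4, [[284.0, 285.0]])]
free_nose []
free_clip [([565.0, -185.3, 110.1], 0.9, [[194.0, 261.0]])]
loaded_mid [([553.5, -94.7, 148.5], 0.86, [[302.0, 281.0]]), ([428.4, -123.2, 260.2], 0.47, [[280.0, 121.0]])]
loaded_tube [([481.2, -98.7, 142.1], 0.62, [[308.0, 186.0]])]
rotator [([557.8, -118.3, -2.1], 0.76, [[275.0, 217.0]])]
sample_tube [([426.6, -122.2, 259.6], 0.6, [[283.0, 116.0]])]
tube_mid [([496.6, -114.4, 254.4], 0.92, [[285.0, 283.0]]), ([487.6, 151.1, 6.4], 0.78, [[526.0, 182.0]])]
wrist loaded_tube 0.75 mean [518.  -92.7] rect 548.6 -89.0 131 12 yaw 0.095
wrist free_clip 0.92 mean [ 555. -183.] rect 564.3 -190.1 111 56 yaw 0.077
wrist free_clip 0.71 mean [600.1  10.1] rect 598.7 9.4 53 13 yaw 1.143
wrist rotator 0.87 mean [ 579.8 -155.2] rect 598.0 -133.8 233 457 yaw -1.345
wrist rotator 0.32 mean [ 628.2 -101.8] rect 646.4 -100.6 399 53 yaw 0.102
t 6.5 pos [ 501.9 -114.5  271. ] xyz cm [-5.02 -8.1   4.1 ] w [-0.     0.     0.001]
```

View pics/w4.png

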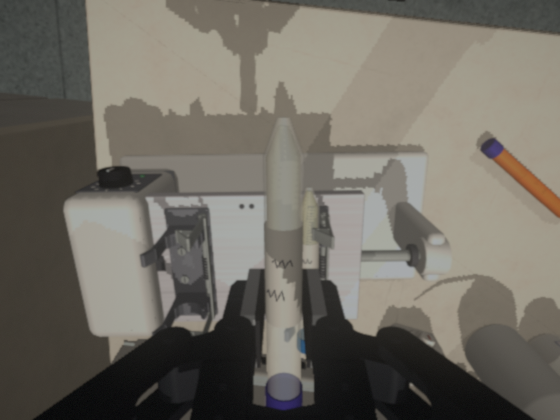

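The picture shows the held tube in the centre with its tip at (283,118), the free clip at (187,265), the motor housing at (120,260) and the loaded tube at (308,225), partly hidden. I'll back off a little to get an unobstructed look at the clip.

Call:
drive_tool(deltas=[{"wx": 0, "wy": 0, "wz": 0, "x": 2, "y": -1, "z": 1, "grip": 1}, {"wx": 0, "wy": 0, "wz": 0, "x": 4.4, "y": -2.1, "z": 2.1, "grip": 1}, {"wx": 0, "wy": 0, "wz": 0, "x": 4.4, "y": -2.1, "z": 2.1, "grip": 1}, {"wx": 0, "wy": 0, "wz": 0, "x": 4.4, "y": -2.1, "z": 2.1, "grip": 1}, {"wx": 0, "wy": 0, "wz": 0, "x": 4.4, "y": -2.1, "z": 2.1, "grip": 1}, {"wx": 0, "wy": 0, "wz": 0, "x": 4.4, "y": -2.1, "z": 2.1, "grip": 1}])

```text
t: 7.0
ee_pos: [461.3, -140.1, 250.6]
orientation: [-0.05, 0.999, -0.0, 0.001]
force: [-0.0, 0.4, 0.2]
opening: 0.194
grip_force: 58.9
```

```bash
python3 - <<'E'
from h import *
im=arm.camera('wrist')
P=cam('wrist');s=arm.read_state();print(s['ee_pos'].round(1))
for q in('free_seat','free_nose','free_clip','loaded_mid','loaded_tube','sample_tube','tube_mid'):print(q,[(np.round(d['point'],1).tolist(),round(d['score'],2),proj('wrist',d['point'],P).round().tolist()) for d in arm.tip_of('wrist',q)[:3]])
region('wrist','loaded_tube',0,143);region('wrist','sample_tube',0,s['ee_pos'][2]-12)
# overlay model of the clip at the estimate
seat=np.array([563,-189.5,143.]);c,n=np.cos(.1),np.sin(.1);A=np.array([[c,-n,0],[n,c,0],[0,0,1]])
w=lambda p:seat+A@np.array(p,float)
k=3;x0,y0=70,200;cr=cv2.resize(im[y0:y0+200,x0:x0+260],None,fx=k,fy=k,interpolation=2)[:,:,::-1].copy()
def L(a,b,col):
    p=(proj('wrist',[w(a),w(b)],P)-[x0,y0]+.5)*k
    cv2.line(cr,*[tuple(int(v) for v in q) for q in p],col,1)
for x in(-36,-26,26,36):   # fork faces
    L([x,-10.8,0],[x,-10.8,20],(0,255,0));L([x,-31+11-0,31],[x,-10.8,20],(0,255,255))
L([-36,-10.8,20],[-26,-10.8,20],(0,255,0));L([26,-10.8,20],[36,-10.8,20],(0,255,0))
L([-46,3,12],[46,3,12],(0,0,255));L([-46,14,27],[46,14,27],(255,0,0))
L([-59,-47+0,-30],[59,-47,-30],(255,0,255));L([-59,143,-30],[-59,-47,-30],(255,0,255))
np.save('w5.npy',im);import pickle;pickle.dump(P,open('P5','wb'))
cv2.imwrite('pics/w5.png',cr)
plan([560,-190,230],0.1)
E
```

```text
[ 461.4 -140.1  250.7]
free_seat [([564.8, -182.1, 142.0], 0.67, [[216.0, 339.0]])]
free_nose []
free_clip [([566.9, -188.2, 113.7], 0.55, [[214.0, 318.0]])]
loaded_mid []
loaded_tube [([480.5, -99.5, 143.4], 0.61, [[339.0, 250.0]]), ([565.0, -187.5, 109.3], 0.51, [[216.0, 313.0]])]
sample_tube [([389.7, -150.1, 242.5], 0.77, [[276.0, 122.0]])]
tube_mid [([487.3, 150.7, 7.9], 0.96, [[551.0, 223.0]]), ([458.6, -140.1, 235.9], 0.71, [[285.0, 286.0]])]
wrist loaded_tube 0.95 mean [497.1 -96.6] rect 505.2 -96.4 52 16 yaw 0.281
wrist sample_tube 0.79 mean [ 448.3 -141.5] rect 454.9 -141.6 137 18 yaw 0.101
wrist sample_tube 0.79 mean [411.  -47.5] rect 411.8 -45.9 34 7 yaw 0.987
t 7.5 pos [ 460.3 -140.   249.9] xyz cm [-9.42 -5.97  1.99] w [0. 0. 0.]
```

View pics/w5.png

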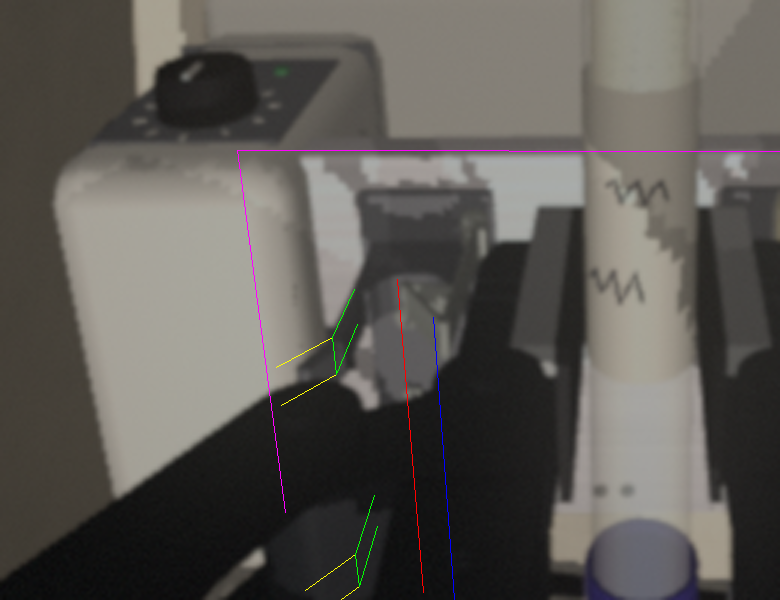

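That view is worse, because the gripper hides the clip. The model overlay does fit the paddle's near edge (row 150) and the prong at (335,340). I'll look once more from further forward.

Call:
drive_tool(deltas=[{"wx": 0, "wy": 0, "wz": 0, "x": -3.5, "y": 0, "z": 0, "grip": 1}, {"wx": 0, "wy": 0, "wz": 0, "x": -7.5, "y": -0.2, "z": 0, "grip": 1}, {"wx": 0, "wy": 0, "wz": 0, "x": -7.5, "y": -0.2, "z": 0, "grip": 1}, {"wx": 0, "wy": 0, "wz": 0, "x": -7.5, "y": -0.2, "z": 0, "grip": 1}, {"wx": 0, "wy": 0, "wz": 0, "x": -7.5, "y": -0.2, "z": 0, "grip": 1}, {"wx": 0, "wy": 0, "wz": 0, "x": -7.5, "y": -0.2, "z": 0, "grip": 1}, {"wx": 0, "wy": 0, "wz": 0, "x": -7.5, "y": -0.2, "z": 0, "grip": 1}])

```text
t: 8.08
ee_pos: [534.1, -134.6, 250.4]
orientation: [-0.05, 0.999, -0.0, 0.0]
force: [-0.2, 0.9, -1.2]
opening: 0.188
grip_force: 58.9
```

```bash
python3 - <<'E'
from h import *
im=arm.camera('wrist')
P=cam('wrist');s=arm.read_state();print(s['ee_pos'].round(1))
for q in('free_seat','free_nose','free_clip','sample_tube','tube_mid'):print(q,[(np.round(d['point'],1).tolist(),round(d['score'],2),proj('wrist',d['point'],P).round().tolist()) for d in arm.tip_of('wrist',q)[:3]])
region('wrist','sample_tube',0,s['ee_pos'][2]-12)
seat=np.array([563,-189.5,143.]);c,n=np.cos(.1),np.sin(.1);A=np.array([[c,-n,0],[n,c,0],[0,0,1]])
w=lambda p:seat+A@np.array(p,float)
k=3;x0,y0=60,110;raw=cv2.resize(im[y0:y0+200,x0:x0+250],None,fx=k,fy=k,interpolation=2)[:,:,::-1]
cr=raw.copy()
def L(a,b,col):
    p=(proj('wrist',[w(a),w(b)],P)-[x0,y0]+.5)*k
    cv2.line(cr,*[tuple(int(v) for v in q) for q in p],col,1)
for x in(-36,-26,26,36):
    L([x,-10.8,0],[x,-10.8,20],(0,255,0));L([x,-18,31],[x,-10.8,20],(0,255,255))
L([-36,-10.8,20],[-26,-10.8,20],(0,255,0));L([26,-10.8,20],[36,-10.8,20],(0,255,0))
L([-46,3,12],[46,3,12],(0,0,255));L([-46,14,27],[46,14,27],(255,0,0))
L([-59,-47+0,-30],[-59,143,-30],(255,0,255));L([59,143,-30],[59,-47,-30],(255,0,255))
np.save('w6.npy',im);import pickle;pickle.dump(P,open('P6','wb'))
cv2.imwrite('pics/w6.png',cr)
plan([563,-189.5,230],0.1)
E
```

```text
[ 534.2 -134.6  250.5]
free_seat [([565.1, -182.6, 143.7], 0.68, [[211.0, 254.0]])]
free_nose []
free_clip [([564.7, -186.8, 111.3], 0.77, [[213.0, 235.0]])]
sample_tube [([460.4, -141.7, 239.1], 0.94, [[285.0, 116.0]])]
tube_mid [([532.4, -133.9, 234.7], 0.67, [[286.0, 287.0]])]
wrist sample_tube 0.8 mean [ 522.7 -136.1] rect 529.3 -136.1 137 18 yaw 0.102
wrist sample_tube 0.72 mean [455.9 -48.4] rect 456.9 -46.9 23 7 yaw 0.969
t 8.4333 pos [ 534.8 -134.6  250.2] xyz cm [-2.26 -5.74  2.02] w [-0.  0.  0.]
```

View pics/w6.png

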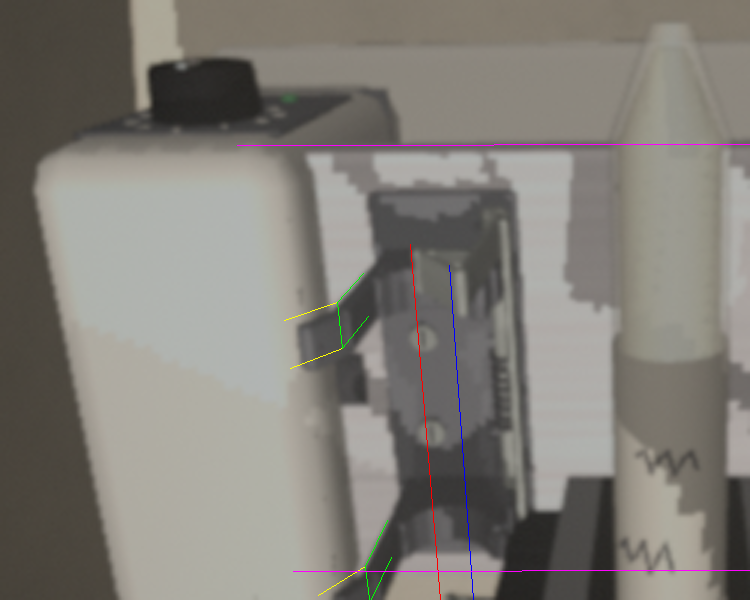

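The clip is clear in this view: the near prong's flare at (325,345), the nose at (418,258) and the jaw plate at (510,380). The overlay agrees to about 1–2 mm, and refining it puts the seat at (564.5,-187.5). I'll move over the mouth and stop above it.

Call:
drive_tool(deltas=[{"wx": 0, "wy": 0, "wz": 0, "x": -1.3, "y": -2.8, "z": 0, "grip": 1}, {"wx": 0, "wy": 0, "wz": 0, "x": -2.68, "y": -5.56, "z": 0, "grip": 1}, {"wx": 0, "wy": 0, "wz": 0, "x": -2.68, "y": -5.56, "z": 1, "grip": 1}, {"wx": 0, "wy": 0, "wz": 0, "x": -2.68, "y": -5.56, "z": 2.5, "grip": 1}, {"wx": 0, "wy": 0, "wz": 0, "x": -2.68, "y": -5.56, "z": 4, "grip": 1}, {"wx": 0, "wy": 0, "wz": 0, "x": -2.68, "y": -5.56, "z": 5.5, "grip": 1}, {"wx": 0, "wy": 0, "wz": 0, "x": -2.68, "y": -5.56, "z": 5.5, "grip": 1}, {"wx": 0, "wy": 0, "wz": 0, "x": -2.68, "y": -5.56, "z": 5.5, "grip": 1}])

```text
t: 9.1
ee_pos: [566.3, -186.7, 194.1]
orientation: [-0.05, 0.999, 0.001, -0.001]
force: [0.8, -0.6, 0.1]
opening: 0.19
grip_force: 58.9
```

```bash
python3 - <<'E'
from h import *
im=arm.camera('wrist');cv2.imwrite('pics/w7.png',im[:,:,::-1])
for q in('free_seat','free_clip','sample_tube','tube_mid'):print(q,[(np.round(d['point'],1).tolist(),round(d['score'],2)) for d in arm.tip_of('wrist',q)[:3]])
arm.camera('top')
for q in('free_seat','free_nose','tube_mid'):print(q,[(np.round(d['point'],1).tolist(),round(d['score'],2)) for d in arm.tip_of('top',q)[:3]])
print(arm.read_state()['force'].round(1));plan([567,-187.2,156],0.1)
E
```

```text
free_seat [([552.7, -94.1, 147.4], 0.51)]
free_clip []
sample_tube [([493.0, -194.7, 184.7], 0.59)]
tube_mid [([563.4, -188.9, 180.0], 0.72), ([493.4, -192.0, 182.4], 0.32)]
free_seat [([567.5, -189.2, 143.1], 0.51)]
free_nose [([565.4, -183.8, 156.4], 0.56), ([717.5, 150.0, 3.1], 0.27)]
tube_mid [([564.2, -190.9, 186.4], 0.76), ([490.7, 152.7, 9.8], 0.68)]
[ 0.2 -0.3 -0. ]
t 9.55 pos [ 567.5 -187.3  195.4] xyz cm [0.05 0.01 3.94] w [-0.     0.001  0.   ]
```

Call:
drive_tool(deltas=[{"wx": 0, "wy": 0, "wz": 0, "x": 0, "y": 0, "z": 0.5, "grip": 1}, {"wx": 0, "wy": 0, "wz": 0, "x": 0, "y": 0, "z": 1.0, "grip": 1}, {"wx": 0, "wy": 0, "wz": 0, "x": 0, "y": 0, "z": 1.4, "grip": 1}, {"wx": 0, "wy": 0, "wz": 0, "x": 0, "y": 0, "z": 1.7, "grip": 1}, {"wx": 0, "wy": 0, "wz": 0, "x": 0, "y": 0, "z": 1.7, "grip": 1}, {"wx": 0, "wy": 0, "wz": 0, "x": 0, "y": 0, "z": 1.7, "grip": 1}])

```text
t: 10.05
ee_pos: [567.3, -188.0, 178.3]
orientation: [-0.05, 0.999, -0.001, 0.0]
force: [-0.7, -3.4, 4.2]
opening: 0.191
grip_force: 59.3
```

Call:
drive_tool(deltas=[{"wx": 0, "wy": 0, "wz": 0, "x": 0, "y": 0, "z": 0.2, "grip": 1}, {"wx": 0, "wy": 0, "wz": 0, "x": 0, "y": 0, "z": 0.4, "grip": 1}, {"wx": 0, "wy": 0, "wz": 0, "x": 0, "y": 0, "z": 0.6, "grip": 1}, {"wx": 0, "wy": 0, "wz": 0, "x": 0, "y": 0, "z": 0.7, "grip": 1}, {"wx": 0, "wy": 0, "wz": 0, "x": 0, "y": 0, "z": 0.7, "grip": 1}])

```text
t: 10.47
ee_pos: [568.2, -187.7, 173.6]
orientation: [-0.05, 0.999, -0.001, 0.002]
force: [-1.0, -0.2, 10.0]
opening: 0.191
grip_force: 60.1
```

The force is up and toward -y, as expected from the jaw slopes. I'll keep pressing.

Call:
drive_tool(deltas=[{"wx": 0, "wy": 0, "wz": 0, "x": 0, "y": 0, "z": 0.2, "grip": 1}, {"wx": 0, "wy": 0, "wz": 0, "x": 0, "y": 0, "z": 0.4, "grip": 1}, {"wx": 0, "wy": 0, "wz": 0, "x": 0, "y": 0, "z": 0.6, "grip": 1}, {"wx": 0, "wy": 0, "wz": 0, "x": 0, "y": 0, "z": 0.6, "grip": 1}])

```text
t: 10.8
ee_pos: [568.1, -187.6, 164.8]
orientation: [-0.05, 0.999, -0.0, 0.001]
force: [2.5, -1.7, -0.2]
opening: 0.192
grip_force: 59.1
```

Call:
drive_tool(deltas=[{"wx": 0, "wy": 0, "wz": 0, "x": 0, "y": 0, "z": 0.2, "grip": 1}, {"wx": 0, "wy": 0, "wz": 0, "x": 0, "y": 0, "z": 0.4, "grip": 1}, {"wx": 0, "wy": 0, "wz": 0, "x": 0, "y": 0, "z": 0.6, "grip": 1}, {"wx": 0, "wy": 0, "wz": 0, "x": 0, "y": 0, "z": 0.6, "grip": 1}])

```text
t: 11.13
ee_pos: [565.7, -186.2, 157.3]
orientation: [-0.05, 0.999, 0.001, -0.002]
force: [0.4, -0.2, 0.1]
opening: 0.191
grip_force: 59.1
```

Call:
drive_tool(deltas=[{"wx": 0, "wy": 0, "wz": 0, "x": 0, "y": 0, "z": 0.2, "grip": 1}, {"wx": 0, "wy": 0, "wz": 0, "x": 0, "y": 0, "z": 0.4, "grip": 1}, {"wx": 0, "wy": 0, "wz": 0, "x": 0, "y": 0, "z": 0.4, "grip": 1}])

```text
t: 11.38
ee_pos: [566.3, -186.4, 156.4]
orientation: [-0.05, 0.999, 0.001, -0.0]
force: [-6.1, 1.6, 11.1]
opening: 0.19
grip_force: 60.2
```

It passed the noses and then met a hard stop near z=156, as predicted for a seated tube. I'll press a bit more to confirm.

Call:
drive_tool(deltas=[{"wx": 0, "wy": 0, "wz": 0, "x": 0, "y": 0, "z": 0.2, "grip": 1}, {"wx": 0, "wy": 0, "wz": 0, "x": 0, "y": 0, "z": 0.2, "grip": 1}, {"wx": 0, "wy": 0, "wz": 0, "x": 0, "y": 0, "z": 0.2, "grip": 1}])

```text
t: 11.63
ee_pos: [566.3, -186.4, 156.2]
orientation: [-0.05, 0.999, 0.0, 0.0]
force: [-9.4, 3.0, 20.5]
opening: 0.191
grip_force: 61.3
```

Call:
drive_tool(deltas=[{"wx": 0, "wy": 0, "wz": 0, "x": 0, "y": 0, "z": -0.2, "grip": 2.2}, {"wx": 0, "wy": 0, "wz": 0, "x": 0, "y": 0, "z": -0.2, "grip": 2.8}, {"wx": 0, "wy": 0, "wz": 0, "x": 0, "y": 0, "z": -0.2, "grip": 3.2}, {"wx": 0, "wy": 0, "wz": 0, "x": 0, "y": 0, "z": -0.2, "grip": 3.2}, {"wx": 0, "wy": 0, "wz": 0, "x": 0, "y": 0, "z": -0.2, "grip": 3.2}])

```text
t: 12.05
ee_pos: [566.9, -187.0, 154.2]
orientation: [-0.05, 0.999, 0.0, -0.001]
force: [-0.5, -0.2, -0.8]
opening: 0.374
grip_force: 0.0
```

Released with no residual force. I'll lift clear, back off and check.

Call:
drive_tool(deltas=[{"wx": 0, "wy": 0, "wz": 0, "x": 0, "y": 0, "z": -0.7, "grip": 3.2}, {"wx": 0, "wy": 0, "wz": 0, "x": 0, "y": 0, "z": -2, "grip": 3.2}, {"wx": 0, "wy": 0, "wz": 0, "x": 0, "y": 0, "z": -4, "grip": 3.2}, {"wx": 0, "wy": 0, "wz": 0, "x": 0, "y": 0, "z": -7, "grip": 3.2}, {"wx": 0, "wy": 0, "wz": 0, "x": 2, "y": 0, "z": -10, "grip": 3.2}, {"wx": 0, "wy": 0, "wz": 0, "x": 4, "y": 0, "z": -12, "grip": 3.2}, {"wx": 0, "wy": 0, "wz": 0, "x": 4, "y": 0, "z": -12, "grip": 3.2}, {"wx": 0, "wy": 0, "wz": 0, "x": 4, "y": 0, "z": -12, "grip": 3.2}])

```text
t: 12.72
ee_pos: [527.9, -191.8, 276.9]
orientation: [-0.05, 0.999, -0.001, 0.002]
force: [0.3, 0.1, -0.8]
opening: 0.372
grip_force: 0.0
```

```bash
python3 - <<'E'
from h import *
im=arm.camera('wrist');cv2.imwrite('pics/w8.png',im[:,:,::-1])
for q in('tube_mid','sample_tube','loaded_mid','free_nose','free_seat'):print(q,[(np.round(d['point'],1).tolist(),round(d['score'],2)) for d in arm.tip_of('wrist',q)[:3]])
region('wrist','sample_tube',0,143)
print(arm.read_state()['force'].round(1));cv2.imwrite('pics/w8c.png',cv2.resize(im[130:380,130:420],None,fx=2.4,fy=2.4,interpolation=2)[:,:,::-1])
E
```

```text
tube_mid [([563.7, -189.4, 143.1], 0.76)]
sample_tube [([494.9, -195.0, 148.7], 0.88)]
loaded_mid []
free_nose [([563.0, -184.0, 154.6], 0.81), ([556.3, -116.0, 0.0], 0.53)]
free_seat [([563.8, -181.0, 143.5], 0.72), ([554.7, -94.3, 147.4], 0.25)]
wrist sample_tube 0.73 mean [ 558.9 -186.4] rect 561.1 -185.2 142 17 yaw 0.099
[-1.  -0.   0.5]
```

View pics/w8c.png

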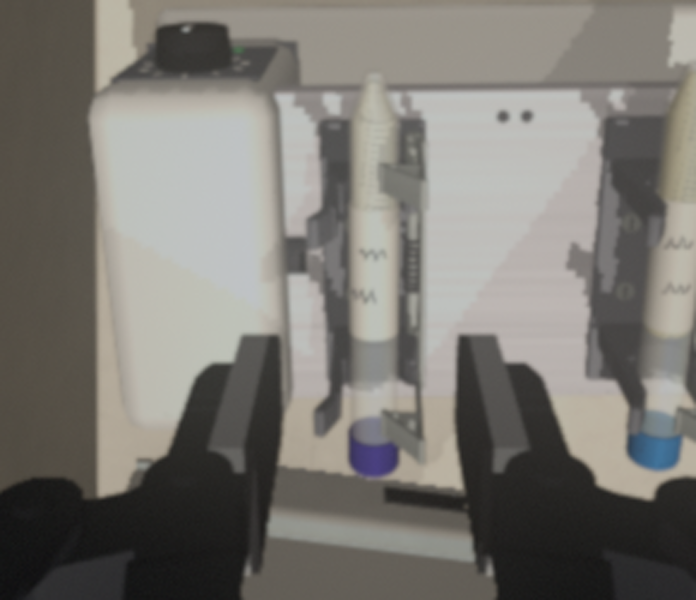

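The tube sits in both forks from (373,80) to (373,470). Both noses are shut over it at (400,185) and (400,430), and it matches the loaded tube on the right. I'm handing it in.

```bash
python3 -c "
from workcell import arm
print(arm.hand_in())"
```

```text
the job is handed in; nothing more can be done
None
```

The sample tube is in the free clip, seated in both forks with the jaw closed over it in the last wrist picture, and the job is handed in at about 13 s; no verdict was returned.

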